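# Red paint jar from the crowded caddy into the mixer, and start it

### The arm

A 6-joint arm with a two-finger parallel gripper is mounted at the origin on the work surface. World frame = base frame: x ahead of the robot, y to its left, z up, the work surface at z = 0. Lengths are in m, angles in rad, forces in N, time in s.
With the tool pointing down it reaches from about 0.35 to 0.85 m from the base axis. Payload 8.1 kg.
Tool frame: the origin (TCP) lies midway between the tips of the shut fingers; the grasp point (between the pads) lies 19 mm behind it (robot.tcp_to_grasp is the distance from the TCP to the grasp point, in m); z points along the fingers, y is the direction in which the jaws open and shut (so a half turn about z gives the same grasp; the last joint's range is limited). The gripper opens to 93 mm and grips with 3 to 60 N. Pads are 15 mm wide; open, the fingers measure 128 mm over their backs; the gripper's body (75 mm by 188 mm) begins 65 mm behind the grasp point.
Start: joints at [1.17, 0.13, 1.488, -0, 1.523, -0.085], TCP at [0.186, 0.57, 0.219] pointing down, gripper open.
Joint ranges: [-2.96, 2.96], [-0.89, 2.26], [0.02, 2.5], [-1.34, 4.48], [0, 2.73], [-2.66, 2.66]. Speed limits (rad/s): [2.39, 2.39, 2.79, 3.14, 3.14, 3.14].

### API

Orientations are given as a rotation vector (axis times angle).
In Python, from plant import robot gives the robot as it stands.
- The arm moves only by the tool send_rows, never from a script. Its argument "series" is a list of rows, each an object of numbers: "wx", "wy", "wz": the turn, a rotation vector about the world's x, y, z in rad; "dx", "dy", "dz": the shift along the world's x, y, z in cm; "fingers": the closure in counts, from 0 (fully open) to 255 (shut). In form: [{"wx": .., "wy": .., "wz": .., "dx": .., "dy": .., "dz": .., "fingers": ..}, ...]. A call has 1 to 20 rows; each row shifts and turns the pose as measured when the row begins; what a row does not reach is not made up. A row lasts 1/12 s, in which the tool goes at most 41.7 mm and 7.16 degrees, less where a joint would pass 70% of its speed; a pose out of reach is approached as far as the arm can. A call is refused whole if a number of a shift passes 4.17 or a number of a turn 0.125, either way. A call with a gripper value outside its range is refused whole. The fingers move at their own pace and stop on an object; "newtons" is the grip in N (left out, the last holds). Time passes only in rows, so rows that do not move let the fingers close. It gives the time, the measured TCP pose, the force and the opening at its end, in the units of the state.
- robot.read_state(): the state, without advancing time (a new reading comes with each control period).
- robot.read_camera(name): name is "scene" or "top"; returns the picture (420x560x3 uint8, red, green, blue); there is no depth.
- robot.camera_info(name): a dict with "intrinsics" (3x3 intrinsics, pixels), "k1" (the pictures are not rectified: a ray, as slopes to the right and down, at radius r is drawn at 1 + k1 r^2 times it, then the intrinsics apply), "extrinsics" (4x4, takes a point from world to camera coordinates). Camera axes: x right, y up, looking along -z (the intrinsics and any distortion apply to the point x, -y, -z); pixel columns grow to the right and rows downward; lengths in m; the calibration is good to about 2 mm. A picture is of the moment at which its call begins. camera_info takes no time and is no camera call.
- robot.close_job(): hands the job in, once; it reports no verdict.
The state is a dict: "t": time; "q": joint angles; "dq": joint speeds; "joint_torque": joint torques, N m; "tool_pos": TCP position; "orientation": TCP orientation; "force": force on the tool from outside, world axes, zero at the start; "wrist_torque": the same for the moment, N m; "opening": finger opening in m.
Only numpy, scipy, OpenCV 4.12 (cv2) and the standard library are available. Lean on these libraries where they do the work, as an engineer would, in place of code of your own. Each camera call takes 0.05 s, during which the arm holds its last target.

### The job

Lift the red paint jar out of the crowded caddy, going in where there is room beside it and leaving all the other jars undisturbed in their compartments, and set it down upright in the mixer's cup without dropping it. Once the jar stands free in the cup, start the mixer: push the spring-return slide all the way to its end stop and let it go, so that it snaps back home.

Things in the scene. Friction and masses are not known exactly. Their poses are not given: they have to be found in the camera images.
- jar_red: the RED one: closed screw-cap paint jar, a plain upright cylinder 43 mm in diameter and 100 mm tall (cap: the top 27 mm, same diameter), about 0.15 kg; origin at the centre of its underside, z up along its axis. It starts in one of the caddy's compartments
- jar_green: green paint jar, same size and shape as the red one (43 mm x 100 mm, origin at the centre of its underside); stays in the caddy
- jar_blue: blue paint jar, same size and shape as the red one (43 mm x 100 mm, origin at the centre of its underside); stays in the caddy
- jar_yellow: yellow paint jar, same size and shape as the red one (43 mm x 100 mm, origin at the centre of its underside); stays in the caddy
- jar_white: white paint jar, same size and shape as the red one (43 mm x 100 mm, origin at the centre of its underside); stays in the caddy
- jar_black: black paint jar, same size and shape as the red one (43 mm x 100 mm, origin at the centre of its underside); stays in the caddy
- jar_grey: grey paint jar, same size and shape as the red one (43 mm x 100 mm, origin at the centre of its underside); stays in the caddy
- jar_purple: purple paint jar, same size and shape as the red one (43 mm x 100 mm, origin at the centre of its underside); stays in the caddy
- jar_teal: teal paint jar, same size and shape as the red one (43 mm x 100 mm, origin at the centre of its underside); stays in the caddy
- jar_brown: brown paint jar, same size and shape as the red one (43 mm x 100 mm, origin at the centre of its underside); stays in the caddy
- jar_sky: pale sky blue paint jar, same size and shape as the red one (43 mm x 100 mm, origin at the centre of its underside); stays in the caddy
- caddy: plywood caddy, fixed, 154 (its x) x 254 (its y) x 42 mm high; 3 x 5 compartments 46 mm wide at 50 mm pitch, centres at x -50 to 50, y -100 to 100 mm; walls 4 mm thick, 42 high; jars stand 4 mm above its origin (centre of underside). 11 jars, 4 empty places: neighbours are 7 mm apart, too close for a finger; the red jar has empty places on just one pair of opposite sides, along the caddy's x or its y
- mixer: bench jar mixer, fixed to the table: white housing 150 mm (its x) by 240 mm (its y), flat deck 62 mm above the table; origin at the centre of its underside, its x pointing away from the worker's side, z up. Black cup on the deck at its +y end, start slide at its -y end
- cup_floor (a point): centre of the cup's inner floor, 70 mm above the table. The cup is round and open upward, 54 mm inside diameter, its flared mouth 64 mm wide at a rim 26 mm above this point, outside diameter 72 mm; axes as the mixer's
- start_slide (a joint): travel of the mixer's spring-return start slide, in m: 0 = home, 0.040 = at its end stop; it moves along the mixer's +x. A spring pulls it home: about 2 N at home, 6 N at the end; let go, it snaps back by itself
- slide_top (a point): middle of the top of the green grip of the start slide (moves with it), about 98 mm above the table. The grip is an upright block 14 mm (mixer's x) by 30 mm (mixer's y) by 30 mm tall, on a black carriage whose top is 7 mm above the deck; steel rails and stops round it rise at most 7 mm above the deck
Not all that is in view belongs to the job. There is more than one size of the jar_red; the one meant has the size given above.

How it is judged:
On the way, in this order (a step that is already met when the one before it is completed fails the run):
1. the red jar stands upright on the floor of the mixer's cup, released (horizontal distance between jar_red and cup_floor below 0.01 m and z of jar_red in the frame of cup_floor between -0.005 and 0.006 m and angle between jar_red's own z axis and vertical below 0.12 rad and contact force between the fingers and jar_red below 0.2 N), for 0.2 s.
2. the start slide is pushed to its end stop (at least 35 of its 40 mm) (value of joint start_slide above 0.035 m and horizontal distance between jar_red and cup_floor below 0.01 m and z of jar_red in the frame of cup_floor between -0.005 and 0.006 m and angle between jar_red's own z axis and vertical below 0.12 rad), for 0.05 s.
At the end, for the whole second after the job is handed in: the red jar stands still on the floor of the mixer's cup (underside within 10 mm of the cup's axis and 6 mm of its floor, leaning less than 0.12 rad), the start slide is back home (within 4 mm), and every other jar is in its own compartment (within 20 mm of its start) (horizontal distance between jar_red and cup_floor below 0.01 m and z of jar_red in the frame of cup_floor between -0.005 and 0.006 m and angle between jar_red's own z axis and vertical below 0.12 rad and value of joint start_slide below 0.004 m and linear speed of jar_red below 0.02 m/s and distance of each of jar_green, jar_blue, jar_yellow, jar_white, jar_black, jar_grey, jar_purple, jar_teal, jar_brown, jar_sky from where it was at the start of the episode below 0.02 m); the robot touches nothing.
It fails at once if another jar is lifted, shifted (over 20 mm) or tipped (over 0.35 rad) (distance of any of jar_green, jar_blue, jar_yellow, jar_white, jar_black, jar_grey, jar_purple, jar_teal, jar_brown, jar_sky from where it was at the start of the episode above 0.02 m or angle between any of jar_green, jar_blue, jar_yellow, jar_white, jar_black, jar_grey, jar_purple, jar_teal, jar_brown, jar_sky's own z axis and vertical above 0.35 rad).
It fails at once if a finger presses hard on another jar (over 15 N) (contact force between the fingers and jar_green above 15 N or contact force between the fingers and jar_blue above 15 N or contact force between the fingers and jar_yellow above 15 N or contact force between the fingers and jar_white above 15 N or contact force between the fingers and jar_black above 15 N or contact force between the fingers and jar_grey above 15 N or contact force between the fingers and jar_purple above 15 N or contact force between the fingers and jar_teal above 15 N or contact force between the fingers and jar_brown above 15 N or contact force between the fingers and jar_sky above 15 N).
It fails at once if the red jar is dropped: falls free, out of the fingers, faster than 0.7 m/s (about 25 mm of fall) (contact force between the fingers and jar_red below 0.1 N and linear speed of jar_red above 0.7 m/s).
It also fails if it takes over 54 s, if anything falls off the work surface, if the arm or the gripper's body presses on something with over 40 N, if the wrist force passes 120 N, or if a joint passes its speed limit or range.

## Working session

There is one attempt and no reset: what is moved stays moved. The work goes in short steps, Python scripts to look and compute and a tool call to move; the robot and the scene stay as the last step left them, time stands still between calls to the robot, and variables do not carry over. Pictures are saved under pics/ and viewed, and the job is handed in when it is done.

Besides the shell and the picture viewer there is one more tool, called as name(argument=value, ...) on one line, values as JSON. send_rows: Moves the arm, as the interface text tells. Its arguments: {"type":"object","properties":{"series":{"type":"array","items":{"type":"object","properties":{"wx":{"type":"number"},"wy":{"type":"number"},"wz":{"type":"number"},"dx":{"type":"number"},"dy":{"type":"number"},"dz":{"type":"number"},"fingers":{"type":"number"}}}},"newtons":{"type":"number"}},"required":["series"]}

```bash
ls; mkdir -p pics
python3 - <<'E'
from plant import robot
import cv2,numpy as np
for n in("scene","top"):
    im=robot.read_camera(n); cv2.imwrite(f"pics/{n}0.png",im[:,:,::-1])
    i=robot.camera_info(n); print(n,i)
print(robot.read_state())
E
```

```text
pics
scene {'intrinsics': array([[402.80996153,   0.        , 279.38228781],
       [  0.        , 402.80996153, 208.55133275],
       [  0.        ,   0.        ,   1.        ]]), 'k1': -0.10446974750279157, 'extrinsics': array([[ 0.65048625,  0.7594621 ,  0.00921664, -0.33698587],
       [-0.44459826,  0.37090788,  0.81532799,  0.15436102],
       [ 0.61579219, -0.53445735,  0.57892601, -1.21869216],
       [ 0.        ,  0.        ,  0.        ,  1.        ]])}
top {'intrinsics': array([[460.09135228,   0.        , 276.33093863],
       [  0.        , 460.09135228, 206.82315434],
       [  0.        ,   0.        ,   1.        ]]), 'k1': -0.1344263640585219, 'extrinsics': array([[ 1.06020476e-02, -9.99943737e-01, -3.44909067e-04,
        -3.17746964e-02],
       [ 9.91221887e-01,  1.04641134e-02,  1.31794057e-01,
        -5.02824208e-01],
       [-1.31783032e-01, -1.73916828e-03,  9.91277059e-01,
        -9.20270747e-01],
       [ 0.00000000e+00,  0.00000000e+00,  0.00000000e+00,
         1.00000000e+00]])}
{'t': 0.1, 'q': array([ 1.16956726e+00,  1.31085213e-01,  1.48918242e+00, -2.67719856e-05,
        1.52298139e+00, -8.54046102e-02]), 'dq': array([ 0.00058538, -0.0003592 , -0.00243906, -0.00161379, -0.00120124,
       -0.00014282]), 'joint_torque': array([ 1.20095527e-03, -5.61344647e+01, -4.93092728e+01,  7.69899879e-02,
        2.94227642e-02, -9.80375717e-05]), 'tool_pos': array([0.18614977, 0.56985257, 0.21768598]), 'orientation': array([-4.93975823e-01, -3.10213503e+00,  2.53499820e-03]), 'force': array([-0.92113732, -0.15440043, -0.45248274]), 'wrist_torque': array([0.02459073, 0.03239422, 0.01094697]), 'opening': 0.09306003968981899}
```

View pics/scene0.png

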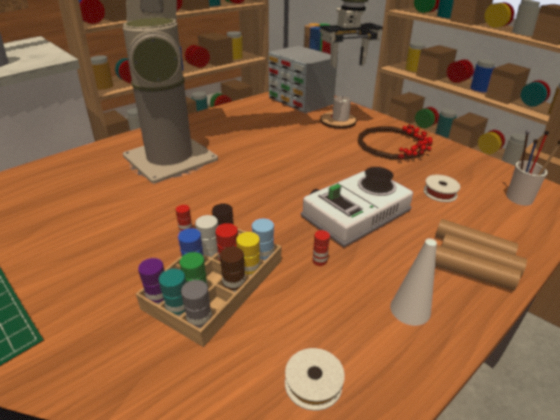

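View pics/top0.png

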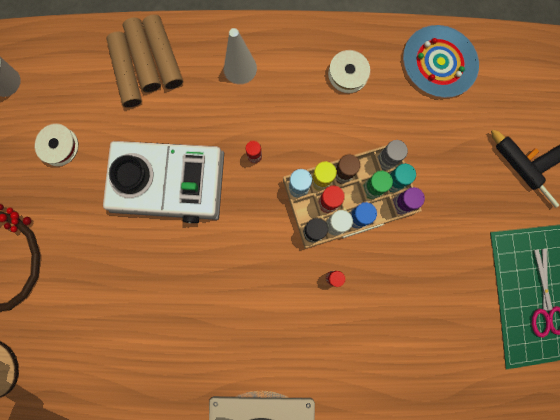

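```bash
cat > h.py <<'E'
import cv2,numpy as np
from plant import robot
def proj(P,n):
    i=robot.camera_info(n);E=i["extrinsics"];K=i["intrinsics"];P=np.atleast_2d(P)
    c=P@E[:3,:3].T+E[:3,3]; s=np.c_[c[:,0]/-c[:,2],-c[:,1]/-c[:,2]]
    r2=(s**2).sum(1,keepdims=True); s=s*(1+i["k1"]*r2)
    return s@np.diag([K[0,0],K[1,1]])+K[:2,2]
def unproj(uv,z,n):
    i=robot.camera_info(n);E=i["extrinsics"];K=i["intrinsics"];uv=np.atleast_2d(np.array(uv,float))
    s=cv2.undistortPoints(uv[:,None],K,np.array([i["k1"],0,0,0,0.]))[:,0]
    d=np.c_[s[:,0],-s[:,1],-np.ones(len(s))]@E[:3,:3]; o=-E[:3,:3].T@E[:3,3]
    return o+d*((z-o[2])/d[:,2])[:,None]
E
python3 - <<'E'
import cv2
im=cv2.imread("pics/top0.png");s=cv2.imread("pics/scene0.png")
cv2.imwrite("pics/c1.png",cv2.resize(im[130:260,270:440],None,fx=4.5,fy=4.5,interpolation=cv2.INTER_CUBIC))
cv2.imwrite("pics/c2.png",cv2.resize(im[130:235,95:270],None,fx=4.5,fy=4.5,interpolation=cv2.INTER_CUBIC))
cv2.imwrite("pics/c3.png",cv2.resize(s[155:335,130:430],None,fx=2.6,fy=2.6,interpolation=cv2.INTER_CUBIC))
from h import *
print(unproj([[300,181],[332,197],[404,175],[341,221]],.104,"top").round(3),unproj([[253,150],[336,278]],.07,"top"))
E
```

```text
[[ 0.545 -0.072  0.104]
 [ 0.514 -0.134  0.104]
 [ 0.559 -0.276  0.104]
 [ 0.468 -0.151  0.104]] [[ 0.61412354  0.02208098  0.07      ]
 [ 0.35858681 -0.14510018  0.07      ]]
```

View pics/c1.png

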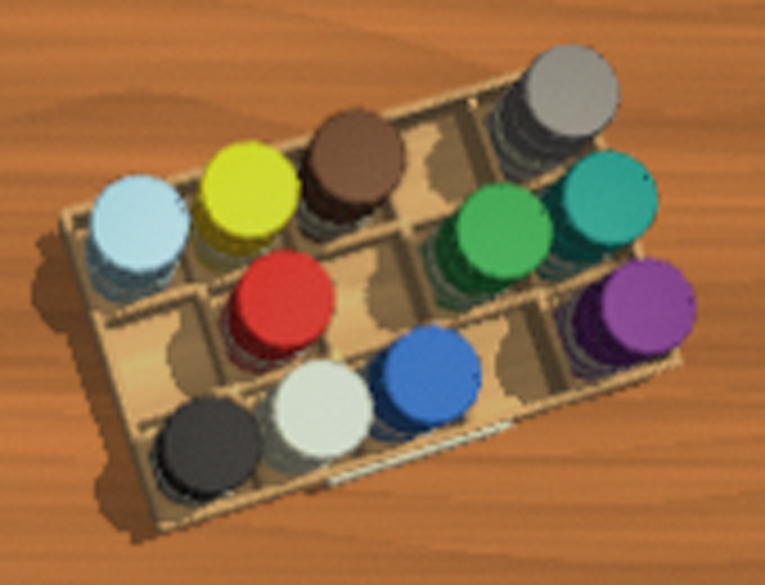

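View pics/c2.png

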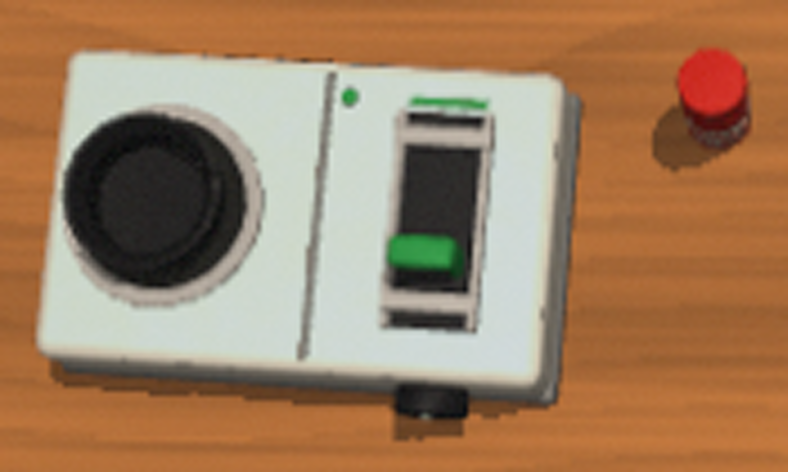

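View pics/c3.png

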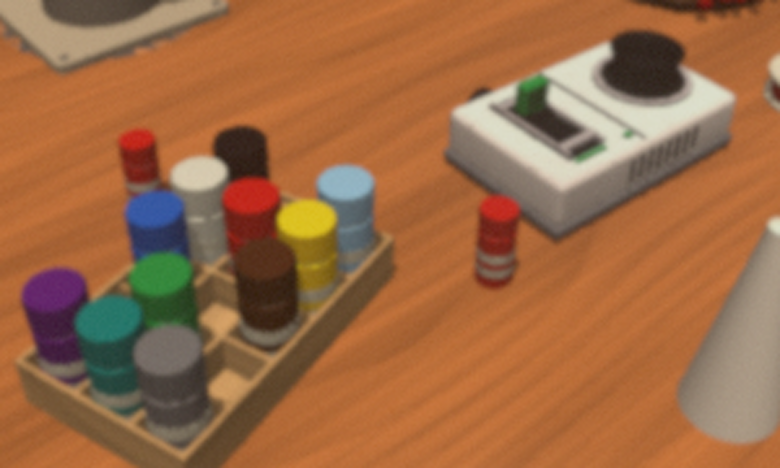

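Run:
```python
from h import *
from scipy.optimize import least_squares
T={'sky':(141,224,0,0),'yel':(249,190,0,1),'bro':(354,157,0,2),'grey':(571,91,0,4),'red':(285,300,1,1),'green':(503,231,1,3),'teal':(608,199,1,4),'black':(210,444,2,0),'white':(322,410,2,1),'blue':(432,376,2,2),'purple':(648,306,2,4)}
a=np.array(list(T.values()),float)
uv=(a[:,:2]+.5)/4.5-.5+[270,130]
W=unproj(uv,.104,"top")[:,:2]
L=np.c_[(1-a[:,2])*.05,(2-a[:,3])*.05]
def tr(p,L): c,s=np.cos(p[2]),np.sin(p[2]); return L@np.array([[c,s],[-s,c]])+p[:2]
r=least_squares(lambda p:(tr(p,L)-W).ravel(),[.5,-.17,.2]); p=r.x
print(p,p[2]*57.3); print(((W-tr(p,L))*1000).round(1)); print("red W",W[4],"grid",tr(p,np.array([[0,.05]])))
# mixer: corners of deck z .062
c=(np.array([[72,52],[570,78],[545,385],[38,352]])+.5)/4.5-.5+[95,130]
print("deck",unproj(c,.062,"top"))
cup=(np.array([[154,199],[424,252]])+.5)/4.5-.5+[95,130]
print("cup rim?",unproj(cup[:1],.096,"top"),"slide",unproj(cup[1:],.098,"top"))
# projections of caddy corners & hypothesized
im=robot.read_camera("top")[:,:,::-1].copy(); sc=robot.read_camera("scene")[:,:,::-1].copy()
def circ(c,r,z):
    t=np.linspace(0,2*np.pi,40); return np.c_[c[0]+r*np.cos(t),c[1]+r*np.sin(t),0*t+z]
K=4
D=unproj(c,.062,"top")[:,:2]; m=D.mean(0); yaw=np.arctan2(*( (D[0]-D[1])*[-1,1])[[0,1]])
print("mixer c",m,"yaw",yaw)
Lm=np.array([[.075,.12],[.075,-.12],[-.075,-.12],[-.075,.12]])
r=least_squares(lambda q:(tr(q,Lm)-D).ravel(),[*m,0]);q=r.x;print("fit mixer",q,((D-tr(q,Lm))*1000).round(1))
for n,I in(("top",im),("scene",sc)):
    b=cv2.resize(I,None,fx=K,fy=K,interpolation=cv2.INTER_CUBIC)
    def dr(P,col): cv2.polylines(b,[np.int32(((proj(P,n)+.5)*K-.5)*8)],True,col,1,cv2.LINE_AA,3)
    for w in tr(p,L): dr(circ(w,.0215,.104),(255,255,255))
    cc=tr(p,np.array([[.077,.127],[.077,-.127],[-.077,-.127],[-.077,.127]])); dr(np.c_[cc,np.full(4,.042)],(255,0,255))
    dc=tr(q,Lm); dr(np.c_[dc,np.full(4,.062)],(255,0,255))
    cu=unproj(cup[:1],.096,"top")[0]; dr(circ(cu,.036,.096),(0,255,255)); dr(circ(cu,.032,.096),(0,255,255)); dr(circ(cu,.027,.07),(0,200,0))
    sl=unproj(cup[1:],.098,"top")[0][:2]
    g=tr([*sl,q[2]],np.array([[.007,.015],[.007,-.015],[-.007,-.015],[-.007,.015]]));dr(np.c_[g,np.full(4,.098)],(0,0,255))
    box={"top":[(270,130,440,260),(95,130,230,235)],"scene":[(130,190,300,340),(295,155,420,245)]}[n]
    for k,(x0,y0,x1,y1) in enumerate(box): cv2.imwrite(f"pics/o_{n}{k}.png",b[y0*K:y1*K,x0*K:x1*K])
A=[cv2.imread(f"pics/o_{n}{k}.png") for n in("top","scene") for k in(0,1)]
def st(x,y):
    h=max(x.shape[0],y.shape[0]); x,y=[cv2.copyMakeBorder(i,0,h-i.shape[0],0,0,0) for i in(x,y)]; o=np.hstack([x,y]);f=min(1,800/o.shape[1]);return o
cv2.imwrite("pics/os.png",A[3])
```

```text
[ 0.53109409 -0.18288759  0.3146574 ] 18.029869118800782
[[ 0.1 -1.3]
 [ 0.1 -0.4]
 [-0.2  1.4]
 [ 0.   0.1]
 [-0.2 -0.1]
 [ 0.1 -0.1]
 [-0.5  0.7]
 [ 0.6  0. ]
 [ 0.1 -0.2]
 [-0.3 -0.1]
 [ 0.1 -0.1]]
red W [ 0.51538341 -0.13546558] grid [[ 0.51561956 -0.13534246]]
deck [[0.63431056 0.32189673 0.062     ]
 [0.62217716 0.08787643 0.062     ]
 [0.48111412 0.0951078  0.062     ]
 [0.49347499 0.32864844 0.062     ]]
cup rim? [[0.55772094 0.26672155 0.096     ]] slide [[0.53450981 0.14473637 0.098     ]]
mixer c [0.55776921 0.20838235] yaw -0.05180123740416947
fit mixer [ 0.55776921  0.20838235 -0.05157949] [[-4.5 -2.5]
 [-4.3  3.2]
 [ 4.4  2.7]
 [ 4.4 -3.4]]
```

View pics/o_top0.png

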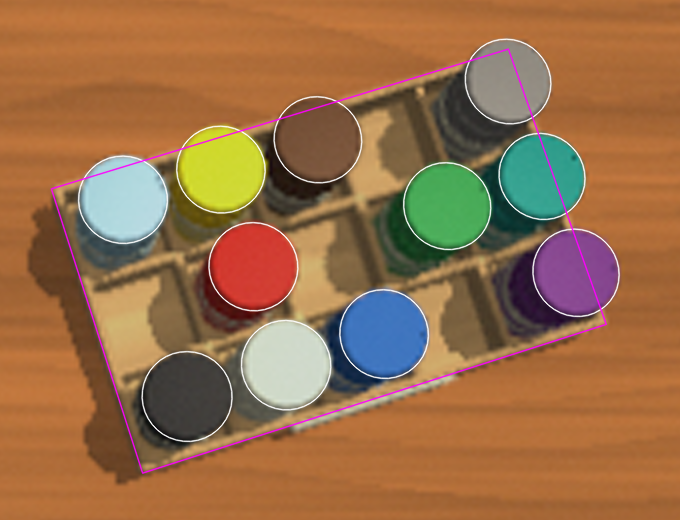

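View pics/o_top1.png

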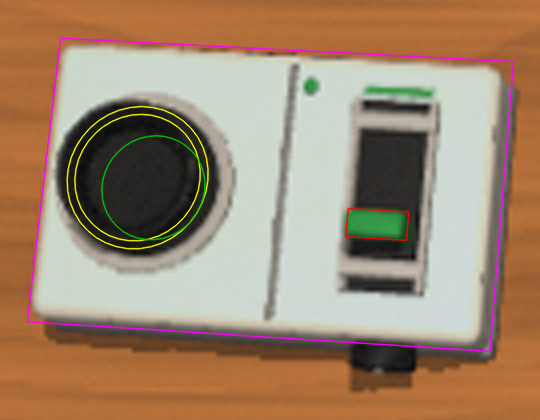

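View pics/o_scene0.png

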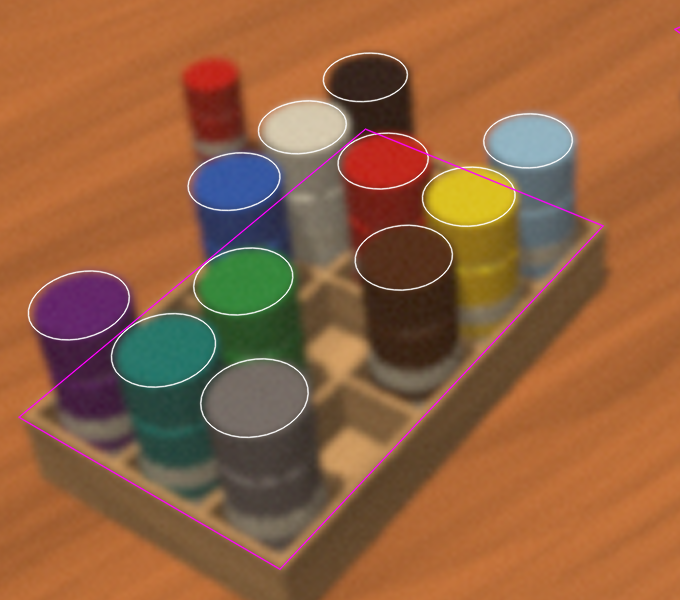

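View pics/o_scene1.png

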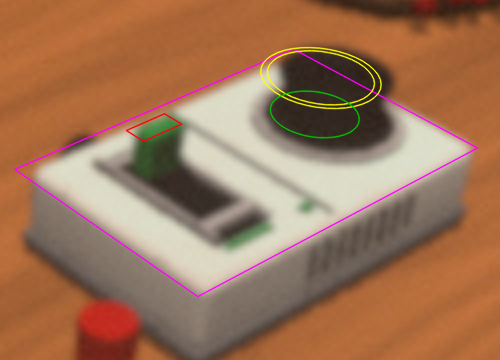

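```bash
cat > fit.py <<'E'
from h import *
from scipy.optimize import minimize
def circ(c,r,z):
    t=np.linspace(0,2*np.pi,40); return np.c_[c[0]+r*np.cos(t),c[1]+r*np.sin(t),0*t+z]
K=6
F={n:cv2.resize(cv2.imread(f"pics/{n}0.png"),None,fx=K,fy=K,interpolation=cv2.INTER_CUBIC) for n in("top","scene")}
B={"top":(98,140,160,208),"scene":(350,160,405,215)}
G={"top":(175,175,205,195),"scene":(322,178,348,205)}
def crop(n,b): return F[n][b[1]*K:b[3]*K,b[0]*K:b[2]*K]
M={n:(crop(n,B[n]).max(2)<95) for n in B}
S={}
for n in G:
    i=crop(n,G[n]).astype(int); S[n]=(i[:,:,1]-np.maximum(i[:,:,0],i[:,:,2])>30)
def rend(P,n,b,shape):
    m=np.zeros(shape,np.uint8); uv=(proj(P,n)+.5)*K-.5-np.array(b[:2])*K
    cv2.fillPoly(m,[cv2.convexHull(np.int32(np.round(uv*16)))],1,shift=4); return m>0
def cup(c): return np.r_[circ(c,.036,.096),circ(c,.036,.066)]
a=-.0516
def grip(c):
    R=np.array([[np.cos(a),-np.sin(a)],[np.sin(a),np.cos(a)]]); l=np.array([[1,1],[1,-1],[-1,-1],[-1,1]])*[.007,.015]@R.T+c
    return np.r_[np.c_[l,np.full(4,.098)],np.c_[l,np.full(4,.069)]]
def cost(c,f,MM,BB,ns): return sum((rend(f(c),n,BB[n],MM[n].shape)!=MM[n]).sum()/MM[n].sum() for n in ns)
for nm,f,MM,BB,x0 in(("cup",cup,M,B,[.556,.275]),("slide",grip,S,G,[.534,.145])):
  for ns in(["top"],["scene"],["top","scene"]):
    r=minimize(cost,x0,args=(f,MM,BB,ns),method="Nelder-Mead",options=dict(initial_simplex=np.array(x0)+[[0,0],[.006,0],[0,.006]],xatol=1e-4))
    print(nm,ns,r.x.round(4),r.fun)
  for n in BB:
    b=crop(n,BB[n]).copy(); e=rend(f(r.x),n,BB[n],MM[n].shape).astype(np.uint8)
    for m,col in((MM[n].astype(np.uint8),(0,0,255)),(e,(0,255,255))):
        cv2.drawContours(b,cv2.findContours(m,0,1)[0],-1,col,1)
    cv2.imwrite(f"pics/f_{nm}_{n}.png",b)
A=[cv2.imread(f"pics/f_{a}_{n}.png") for a in("cup","slide") for n in B]
h=max(i.shape[0] for i in A); w=[cv2.copyMakeBorder(i,0,h-i.shape[0],0,4,0) for i in A]
o=np.hstack(w); cv2.imwrite("pics/fit.png",cv2.resize(o,None,fx=min(1,800/o.shape[1]),fy=min(1,800/o.shape[1])))
E
python3 fit.py
```

```text
cup ['top'] [0.5601 0.2715] 0.059928140465053216
cup ['scene'] [0.5641 0.2733] 0.1804975922953451
cup ['top', 'scene'] [0.5611 0.2722] 0.274201300170307
slide ['top'] [0.5389 0.1487] 0.3881192768255459
slide ['scene'] [0.4699 0.2442] 1.0
slide ['top', 'scene'] [0.536  0.1482] 3.94698811248297
```

View pics/fit.png

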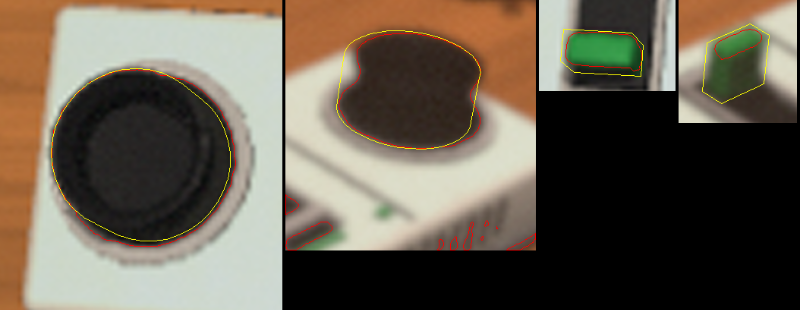

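The meant jar is the red one in the caddy, at top (332,197), which is 43 mm wide. The reds at (253,150) and (336,278) are smaller and stand loose on the table. The grid overlay fits to within 1.5 mm. The empty places are on the caddy's ±y sides, so the jaws must open along the caddy's y.

send_rows(series=[{"dx":1.65,"dy":-3.5,"wz":-0.12,"fingers":0},{"dx":1.65,"dy":-3.5,"wz":-0.12},{"dx":1.65,"dy":-3.5,"wz":-0.12},{"dx":1.65,"dy":-3.5,"wz":-0.12},{"dx":1.65,"dy":-3.5,"wz":-0.12},{"dx":1.65,"dy":-3.5,"wz":-0.12},{"dx":1.65,"dy":-3.5,"wz":-0.12},{"dx":1.65,"dy":-3.5,"wz":-0.12},{"dx":1.65,"dy":-3.5,"wz":-0.12},{"dx":1.65,"dy":-3.5,"wz":-0.12},{"dx":1.65,"dy":-3.5,"wz":-0.12},{"dx":1.65,"dy":-3.5,"wz":-0.12},{"dx":1.65,"dy":-3.5,"wz":-0.12},{"dx":1.65,"dy":-3.5,"wz":-0.12},{"dx":1.65,"dy":-3.5,"wz":-0.12},{"dx":1.65,"dy":-3.5,"wz":-0.12},{"dx":1.65,"dy":-3.5,"wz":-0.12},{"dx":1.65,"dy":-3.5,"wz":-0.12}])

```text
schema error: expected keys wx, wy, wz, dx, dy, dz, fingers
```

```bash
cat > go.py <<'E'
import sys,numpy as np
from plant import robot
from scipy.spatial.transform import Rotation as R
# usage: go.py x y z jawyaw_deg
x,y,z,yaw=map(float,sys.argv[1:5]); s=robot.read_state()
r=np.radians(yaw); ty=np.array([np.cos(r),np.sin(r),0]); tz=np.array([0,0,-1.]); T=R.from_matrix(np.c_[np.cross(ty,tz),ty,tz])
C=R.from_rotvec(s["orientation"])
print("t",s["t"],"pos",s["tool_pos"].round(4),"q",s["q"].round(2),"F",s["force"].round(1),"open",s["opening"])
print("d cm",((np.array([x,y,z])-s["tool_pos"])*100).round(2),"w",(T*C.inv()).as_rotvec().round(4))
E
python3 go.py .5156 -.1353 .218 -72
```

```text
t 0.2 pos [0.1862 0.57   0.218 ] q [ 1.17  0.13  1.49  0.    1.52 -0.09] F [0.7 0.6 0.8] open 0.09271170611499308
d cm [ 32.94 -70.53   0.  ] w [-1.0000e-04 -1.5000e-03 -2.5116e+00]
```

All the keys are needed in every row.

send_rows(series=[{"wx":0,"wy":0,"wz":-0.12,"dx":1.65,"dy":-3.5,"dz":0,"fingers":0},{"wx":0,"wy":0,"wz":-0.12,"dx":1.65,"dy":-3.5,"dz":0,"fingers":0},{"wx":0,"wy":0,"wz":-0.12,"dx":1.65,"dy":-3.5,"dz":0,"fingers":0},{"wx":0,"wy":0,"wz":-0.12,"dx":1.65,"dy":-3.5,"dz":0,"fingers":0},{"wx":0,"wy":0,"wz":-0.12,"dx":1.65,"dy":-3.5,"dz":0,"fingers":0},{"wx":0,"wy":0,"wz":-0.12,"dx":1.65,"dy":-3.5,"dz":0,"fingers":0},{"wx":0,"wy":0,"wz":-0.12,"dx":1.65,"dy":-3.5,"dz":0,"fingers":0},{"wx":0,"wy":0,"wz":-0.12,"dx":1.65,"dy":-3.5,"dz":0,"fingers":0},{"wx":0,"wy":0,"wz":-0.12,"dx":1.65,"dy":-3.5,"dz":0,"fingers":0},{"wx":0,"wy":0,"wz":-0.12,"dx":1.65,"dy":-3.5,"dz":0,"fingers":0},{"wx":0,"wy":0,"wz":-0.12,"dx":1.65,"dy":-3.5,"dz":0,"fingers":0},{"wx":0,"wy":0,"wz":-0.12,"dx":1.65,"dy":-3.5,"dz":0,"fingers":0},{"wx":0,"wy":0,"wz":-0.12,"dx":1.65,"dy":-3.5,"dz":0,"fingers":0},{"wx":0,"wy":0,"wz":-0.12,"dx":1.65,"dy":-3.5,"dz":0,"fingers":0},{"wx":0,"wy":0,"wz":-0.12,"dx":1.65,"dy":-3.5,"dz":0,"fingers":0},{"wx":0,"wy":0,"wz":-0.12,"dx":1.65,"dy":-3.5,"dz":0,"fingers":0},{"wx":0,"wy":0,"wz":-0.12,"dx":1.65,"dy":-3.5,"dz":0,"fingers":0},{"wx":0,"wy":0,"wz":-0.12,"dx":1.65,"dy":-3.5,"dz":0,"fingers":0}])

```text
t: 1.7
tool_pos: [0.4837, -0.0869, 0.2131]
orientation: [-3.004, -0.909, -0.006]
force: [1.4, 0.9, 0.5]
opening: 0.093
```

```bash
python3 go.py .5156 -.1353 .218 -72
```

```text
t 1.7 pos [ 0.4837 -0.0869  0.2131] q [-0.29 -0.17  1.79  0.    1.51  0.7 ] F [1.4 0.9 0.5] open 0.09304184913325647
d cm [ 3.19 -4.84  0.49] w [-0.0036  0.0036 -0.2738]
```

send_rows(series=[{"wx":-0.0036,"wy":0.0036,"wz":-0.09,"dx":1.0,"dy":-1.6,"dz":0.2,"fingers":0},{"wx":0,"wy":0,"wz":-0.09,"dx":1.0,"dy":-1.6,"dz":0.2,"fingers":0},{"wx":0,"wy":0,"wz":-0.09,"dx":1.0,"dy":-1.6,"dz":0,"fingers":0},{"wx":0,"wy":0,"wz":0,"dx":0,"dy":0,"dz":0,"fingers":0}])

```text
t: 2.03
tool_pos: [0.5155, -0.1458, 0.2158]
orientation: [3.108, 0.45, -0.003]
force: [0.2, -0.8, -0.2]
opening: 0.0927
```

```bash
python3 go.py .5156 -.1353 .218 -72
```

```text
t 2.0333 pos [ 0.5155 -0.1458  0.2158] q [-0.37 -0.04  1.67 -0.    1.51  0.91] F [ 0.2 -0.8 -0.2] open 0.09271605369046655
d cm [0.01 1.05 0.22] w [ 0.0016 -0.0017  0.0266]
```

send_rows(series=[{"wx":0.0016,"wy":-0.0017,"wz":0.027,"dx":0,"dy":1.05,"dz":0.2,"fingers":0},{"wx":0,"wy":0,"wz":0,"dx":0,"dy":0,"dz":0,"fingers":0},{"wx":0,"wy":0,"wz":0,"dx":0,"dy":0,"dz":0,"fingers":0}])

```text
t: 2.28
tool_pos: [0.5146, -0.134, 0.217]
orientation: [-3.1, -0.5, 0.003]
force: [0.2, 0.5, 0.3]
opening: 0.093
```

```bash
python3 go.py .5156 -.1353 .218 -72
python3 - <<'E'
from h import *
for n,b in(("top",(250,110,450,260)),("scene",(120,100,320,350))):
    im=robot.read_camera(n)[b[1]:b[3],b[0]:b[2],::-1]; cv2.imwrite(f"pics/a_{n}.png",cv2.resize(im,None,fx=2.4,fy=2.4,interpolation=cv2.INTER_CUBIC))
E
```

```text
t 2.2833 pos [ 0.5146 -0.134   0.217 ] q [-0.35 -0.05  1.68  0.    1.52  0.9 ] F [0.2 0.5 0.3] open 0.09301497171567256
d cm [ 0.1  -0.13  0.1 ] w [-0.0017 -0.0021 -0.0056]
```

View pics/a_scene.png

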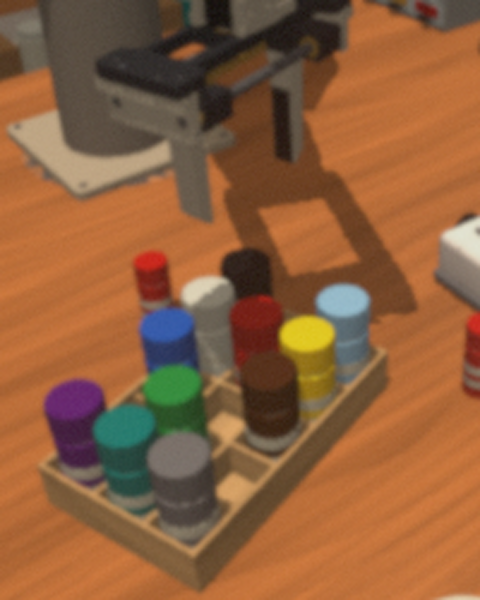

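send_rows(series=[{"wx":-0.0017,"wy":-0.0021,"wz":-0.0056,"dx":0.1,"dy":-0.13,"dz":-1.5,"fingers":0},{"wx":0,"wy":0,"wz":0,"dx":0,"dy":0,"dz":-2,"fingers":0},{"wx":0,"wy":0,"wz":0,"dx":0,"dy":0,"dz":-2,"fingers":0},{"wx":0,"wy":0,"wz":0,"dx":0,"dy":0,"dz":-2,"fingers":0},{"wx":0,"wy":0,"wz":0,"dx":0,"dy":0,"dz":-1.5,"fingers":0},{"wx":0,"wy":0,"wz":0,"dx":0,"dy":0,"dz":0,"fingers":0},{"wx":0,"wy":0,"wz":0,"dx":0,"dy":0,"dz":0,"fingers":0}])

```text
t: 2.97
tool_pos: [0.516, -0.1305, 0.1276]
orientation: [3.097, 0.508, 0.011]
force: [-0.1, 0.4, 0.4]
opening: 0.0927
```

```bash
python3 go.py .5156 -.1353 .055 -72
python3 - <<'E'
from h import *
for n,b in(("top",(250,110,450,260)),("scene",(120,100,320,350))):
    im=robot.read_camera(n)[b[1]:b[3],b[0]:b[2],::-1]; cv2.imwrite(f"pics/b_{n}.png",cv2.resize(im,None,fx=2.4,fy=2.4,interpolation=cv2.INTER_CUBIC))
E
```

```text
t 2.9667 pos [ 0.516  -0.1305  0.1276] q [-0.34  0.    1.79  0.    1.34  0.9 ] F [-0.1  0.4  0.4] open 0.09271152025926993
d cm [-0.04 -0.48 -7.26] w [ 0.0024  0.0072 -0.0111]
```

View pics/b_scene.png

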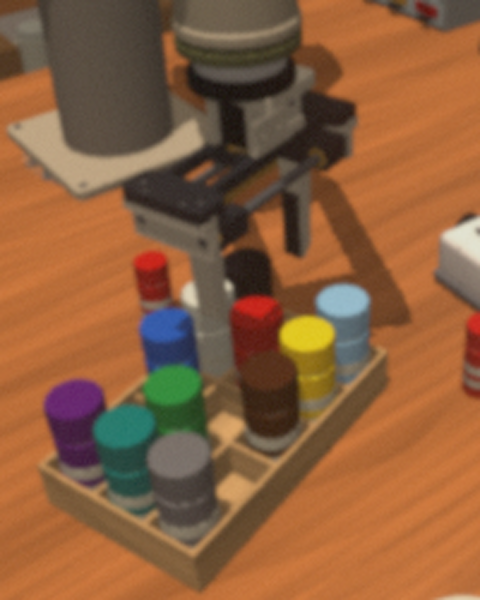

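View pics/b_top.png

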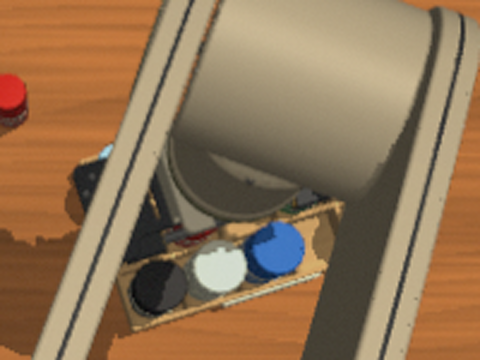

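Run:
```python
from h import *
s=robot.read_state();from scipy.spatial.transform import Rotation as R
m=R.from_rotvec(s["orientation"]).as_matrix()
for k in(-1,1):
  for o in (.0465,.064): print(k,o,proj(s["tool_pos"]+k*o*m[:,1],"scene"))
```

```text
-1 0.0465 [[240.94416042 206.73458676]]
-1 0.064 [[246.02734954 202.46391587]]
1 0.0465 [[211.14127278 231.81318867]]
1 0.064 [[204.95492699 237.02748259]]
```

send_rows(series=[{"wx":0.0024,"wy":0.007,"wz":-0.011,"dx":-0.04,"dy":-0.48,"dz":0,"fingers":0},{"wx":0,"wy":0,"wz":0,"dx":0,"dy":0,"dz":0,"fingers":0},{"wx":0,"wy":0,"wz":0,"dx":0,"dy":0,"dz":0,"fingers":0}])

```text
t: 3.32
tool_pos: [0.518, -0.1365, 0.132]
orientation: [3.1, 0.49, 0.008]
force: [-0.1, 0.4, 0.4]
opening: 0.0928
```

```bash
python3 go.py .5156 -.1353 .055 -72
```

```text
t 3.3167 pos [ 0.518  -0.1365  0.132 ] q [-0.35  0.01  1.78 -0.    1.35  0.9 ] F [-0.1  0.4  0.4] open 0.09278550574706908
d cm [-0.24  0.12 -7.7 ] w [0.0021 0.0054 0.0005]
```

send_rows(series=[{"wx":0.002,"wy":0.005,"wz":0,"dx":-0.24,"dy":0.12,"dz":-1,"fingers":0},{"wx":0,"wy":0,"wz":0,"dx":0,"dy":0,"dz":-1,"fingers":0},{"wx":0,"wy":0,"wz":0,"dx":0,"dy":0,"dz":-1,"fingers":0},{"wx":0,"wy":0,"wz":0,"dx":0,"dy":0,"dz":-1,"fingers":0}])

```text
t: 3.65
tool_pos: [0.5183, -0.1367, 0.0932]
orientation: [3.1, 0.489, 0.011]
force: [-0.2, -0.0, 0.1]
opening: 0.0933
```

```bash
python3 go.py .5156 -.1353 .055 -72
```

```text
t 3.65 pos [ 0.5183 -0.1367  0.0932] q [-0.35  0.05  1.81  0.    1.28  0.9 ] F [-0.2 -0.   0.1] open 0.09331674953580184
d cm [-0.27  0.14 -3.82] w [0.0026 0.0075 0.0012]
```

send_rows(series=[{"wx":0.003,"wy":0.008,"wz":0,"dx":-0.25,"dy":0.14,"dz":-1,"fingers":0},{"wx":0,"wy":0,"wz":0,"dx":-0.1,"dy":0,"dz":-1,"fingers":0},{"wx":0,"wy":0,"wz":0,"dx":0,"dy":0,"dz":-1,"fingers":0},{"wx":0,"wy":0,"wz":0,"dx":0,"dy":0,"dz":-0.5,"fingers":0}])

```text
t: 3.98
tool_pos: [0.5117, -0.1341, 0.0506]
orientation: [-3.099, -0.489, 0.01]
force: [0.2, -0.6, -0.5]
opening: 0.0929
```

```bash
python3 go.py .5156 -.1353 .055 -72
```

```text
t 3.9833 pos [ 0.5117 -0.1341  0.0506] q [-0.35  0.1   1.84  0.    1.21  0.9 ] F [ 0.2 -0.6 -0.5] open 0.09289129794104231
d cm [ 0.39 -0.12  0.44] w [-0.0028 -0.0069  0.0011]
```

send_rows(series=[{"wx":-0.002,"wy":-0.005,"wz":0,"dx":0.3,"dy":-0.1,"dz":0.4,"fingers":0},{"wx":0,"wy":0,"wz":0,"dx":0,"dy":0,"dz":0,"fingers":0},{"wx":0,"wy":0,"wz":0,"dx":0,"dy":0,"dz":0,"fingers":0},{"wx":0,"wy":0,"wz":0,"dx":0,"dy":0,"dz":0,"fingers":0}])

```text
t: 4.32
tool_pos: [0.5137, -0.1347, 0.0526]
orientation: [-3.101, -0.489, 0.007]
force: [-0.3, -0.9, -0.1]
opening: 0.0929
```

```bash
python3 go.py .5156 -.1353 .055 -72
```

```text
t 4.3167 pos [ 0.5137 -0.1347  0.0526] q [-0.35  0.1   1.84  0.    1.21  0.9 ] F [-0.3 -0.9 -0.1] open 0.09286331652015703
d cm [ 0.19 -0.06  0.24] w [-0.0019 -0.0048  0.0011]
```

send_rows(newtons=20, series=[{"wx":-0.002,"wy":-0.005,"wz":0,"dx":0.15,"dy":-0.05,"dz":0.2,"fingers":60},{"wx":0,"wy":0,"wz":0,"dx":0,"dy":0,"dz":0,"fingers":110},{"wx":0,"wy":0,"wz":0,"dx":0,"dy":0,"dz":0,"fingers":150},{"wx":0,"wy":0,"wz":0,"dx":0,"dy":0,"dz":0,"fingers":255},{"wx":0,"wy":0,"wz":0,"dx":0,"dy":0,"dz":0,"fingers":255},{"wx":0,"wy":0,"wz":0,"dx":0,"dy":0,"dz":0,"fingers":255},{"wx":0,"wy":0,"wz":0,"dx":0,"dy":0,"dz":0,"fingers":255},{"wx":0,"wy":0,"wz":0,"dx":0,"dy":0,"dz":0,"fingers":255}])

```text
t: 4.98
tool_pos: [0.5175, -0.136, 0.0578]
orientation: [3.1, 0.489, 0.008]
force: [0.5, -0.2, 0.5]
opening: 0.0446
```

```bash
python3 go.py .5156 -.1353 .055 -72
```

```text
t 4.9833 pos [ 0.5175 -0.136   0.0578] q [-0.35  0.09  1.84 -0.    1.21  0.9 ] F [ 0.5 -0.2  0.5] open 0.04459452406041797
d cm [-0.19  0.07 -0.28] w [0.0022 0.0057 0.001 ]
```

send_rows(series=[{"wx":0,"wy":0,"wz":0,"dx":0,"dy":0,"dz":0,"fingers":255},{"wx":0,"wy":0,"wz":0,"dx":0,"dy":0,"dz":0,"fingers":255},{"wx":0,"wy":0,"wz":0,"dx":0,"dy":0,"dz":0,"fingers":255}])

```text
t: 5.23
tool_pos: [0.5175, -0.1359, 0.0578]
orientation: [3.1, 0.489, 0.008]
force: [0.4, 0.6, 0.9]
opening: 0.0427
```

```bash
python3 go.py .5156 -.1353 .055 -72
```

```text
t 5.2333 pos [ 0.5175 -0.1359  0.0578] q [-0.35  0.09  1.84  0.    1.21  0.9 ] F [0.4 0.6 0.9] open 0.04269176406441632
d cm [-0.19  0.06 -0.28] w [0.0021 0.0056 0.0011]
```

send_rows(series=[{"wx":0,"wy":0,"wz":0,"dx":0,"dy":0,"dz":0.5,"fingers":255},{"wx":0,"wy":0,"wz":0,"dx":0,"dy":0,"dz":1,"fingers":255},{"wx":0,"wy":0,"wz":0,"dx":0,"dy":0,"dz":1,"fingers":255},{"wx":0,"wy":0,"wz":0,"dx":0,"dy":0,"dz":1,"fingers":255},{"wx":0,"wy":0,"wz":0,"dx":0,"dy":0,"dz":1.0,"fingers":255},{"wx":0,"wy":0,"wz":0,"dx":0,"dy":0,"dz":0,"fingers":255}])

```text
t: 5.73
tool_pos: [0.517, -0.1354, 0.1069]
orientation: [3.101, 0.49, 0.007]
force: [-0.1, 0.2, -0.4]
opening: 0.0429
```

```bash
python3 go.py .5156 -.1353 .2 -72;python3 - <<'E'
from h import *
for n,b in(("scene",(120,100,320,350)),):
    im=robot.read_camera(n)[b[1]:b[3],b[0]:b[2],::-1]; cv2.imwrite(f"pics/d_{n}.png",cv2.resize(im,None,fx=2.4,fy=2.4,interpolation=cv2.INTER_CUBIC))
E
```

```text
t 5.7333 pos [ 0.517  -0.1354  0.1069] q [-0.35  0.03  1.8   0.    1.3   0.91] F [-0.1  0.2 -0.4] open 0.04286342357937866
d cm [-0.14  0.01  9.31] w [0.0012 0.0047 0.001 ]
```

View pics/d_scene.png

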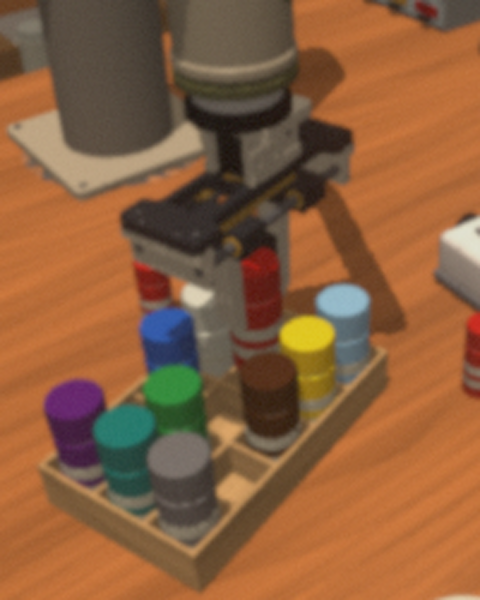

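The red jar is in the fingers and rising, at crop (258,310). Its neighbours are unmoved.

send_rows(series=[{"wx":0,"wy":0,"wz":0,"dx":0,"dy":0,"dz":1,"fingers":255},{"wx":0,"wy":0,"wz":0,"dx":0,"dy":0,"dz":1.5,"fingers":255},{"wx":0,"wy":0,"wz":0,"dx":0,"dy":0,"dz":1.5,"fingers":255},{"wx":0,"wy":0,"wz":0,"dx":0,"dy":0,"dz":1.5,"fingers":255},{"wx":0,"wy":0,"wz":0,"dx":0,"dy":0,"dz":1.5,"fingers":255},{"wx":0,"wy":0,"wz":0,"dx":0,"dy":0,"dz":1.5,"fingers":255},{"wx":0,"wy":0,"wz":0,"dx":0,"dy":0,"dz":1.0,"fingers":255},{"wx":0,"wy":0,"wz":0,"dx":0,"dy":0,"dz":0,"fingers":255}])

```text
t: 6.45
tool_pos: [0.513, -0.1347, 0.206]
orientation: [-3.103, -0.489, 0.003]
force: [0.5, 0.6, -0.4]
opening: 0.0428
```

```bash
python3 go.py .561 .272 .2 -3
```

```text
t 6.45 pos [ 0.513  -0.1347  0.206 ] q [-0.35 -0.05  1.7  -0.    1.5   0.9 ] F [ 0.5  0.6 -0.4] open 0.04279175293349999
d cm [ 4.8  40.67 -0.6 ] w [ 1.1000e-03 -2.0000e-03  1.2056e+00]
```

send_rows(series=[{"wx":0,"wy":0,"wz":0.03,"dx":0.1,"dy":0.8,"dz":0,"fingers":255},{"wx":0,"wy":0,"wz":0.06,"dx":0.2,"dy":1.6,"dz":0,"fingers":255},{"wx":0,"wy":0,"wz":0.07,"dx":0.3,"dy":2.4,"dz":0,"fingers":255},{"wx":0,"wy":0,"wz":0.07,"dx":0.3,"dy":2.4,"dz":0,"fingers":255},{"wx":0,"wy":0,"wz":0.07,"dx":0.3,"dy":2.4,"dz":0,"fingers":255},{"wx":0,"wy":0,"wz":0.07,"dx":0.3,"dy":2.4,"dz":0,"fingers":255},{"wx":0,"wy":0,"wz":0.07,"dx":0.3,"dy":2.4,"dz":0,"fingers":255},{"wx":0,"wy":0,"wz":0.07,"dx":0.3,"dy":2.4,"dz":0,"fingers":255},{"wx":0,"wy":0,"wz":0.07,"dx":0.3,"dy":2.4,"dz":0,"fingers":255},{"wx":0,"wy":0,"wz":0.07,"dx":0.3,"dy":2.4,"dz":0,"fingers":255},{"wx":0,"wy":0,"wz":0.07,"dx":0.3,"dy":2.4,"dz":0,"fingers":255},{"wx":0,"wy":0,"wz":0.07,"dx":0.3,"dy":2.4,"dz":0,"fingers":255},{"wx":0,"wy":0,"wz":0.07,"dx":0.3,"dy":2.4,"dz":0,"fingers":255},{"wx":0,"wy":0,"wz":0.07,"dx":0.3,"dy":2.4,"dz":0,"fingers":255},{"wx":0,"wy":0,"wz":0.07,"dx":0.3,"dy":2.4,"dz":0,"fingers":255},{"wx":0,"wy":0,"wz":0.06,"dx":0.2,"dy":1.6,"dz":0,"fingers":255},{"wx":0,"wy":0,"wz":0.04,"dx":0.1,"dy":0.8,"dz":0,"fingers":255},{"wx":0,"wy":0,"wz":0,"dx":0,"dy":0,"dz":0,"fingers":255}])

```text
t: 7.95
tool_pos: [0.5434, 0.2507, 0.1831]
orientation: [-2.297, -2.131, 0.048]
force: [0.5, -0.2, -2.8]
opening: 0.0426
```

```bash
python3 go.py .561 .272 .2 -3
```

```text
t 7.95 pos [0.5434 0.2507 0.1831] q [ 0.35  0.18  1.5  -0.    1.49  0.42] F [ 0.5 -0.2 -2.8] open 0.04260007768776829
d cm [1.76 2.13 1.69] w [ 0.0148 -0.028   0.0227]
```

send_rows(series=[{"wx":0.007,"wy":-0.014,"wz":0.01,"dx":0.8,"dy":1.0,"dz":0.8,"fingers":255},{"wx":0.007,"wy":-0.014,"wz":0.01,"dx":0.8,"dy":1.0,"dz":0.8,"fingers":255},{"wx":0,"wy":0,"wz":0,"dx":0,"dy":0,"dz":0,"fingers":255},{"wx":0,"wy":0,"wz":0,"dx":0,"dy":0,"dz":0,"fingers":255}])

```text
t: 8.28
tool_pos: [0.5569, 0.2714, 0.1949]
orientation: [-2.279, -2.16, 0.011]
force: [0.8, -1.0, -2.1]
opening: 0.0426
```

```bash
python3 go.py .561 .272 .18 -3
```

```text
t 8.2833 pos [0.5569 0.2714 0.1949] q [ 0.37  0.2   1.45 -0.    1.49  0.42] F [ 0.8 -1.  -2.1] open 0.04255637167511772
d cm [ 0.41  0.06 -1.49] w [ 0.0035 -0.0061  0.0011]
```

send_rows(series=[{"wx":0.0035,"wy":-0.006,"wz":0,"dx":0.4,"dy":0.06,"dz":-0.8,"fingers":255},{"wx":0,"wy":0,"wz":0,"dx":0,"dy":0,"dz":-1,"fingers":255},{"wx":0,"wy":0,"wz":0,"dx":0,"dy":0,"dz":-0.6,"fingers":255},{"wx":0,"wy":0,"wz":0,"dx":0,"dy":0,"dz":0,"fingers":255},{"wx":0,"wy":0,"wz":0,"dx":0,"dy":0,"dz":0,"fingers":255}])

```text
t: 8.7
tool_pos: [0.5603, 0.2691, 0.1663]
orientation: [-2.284, -2.156, 0.004]
force: [0.6, 0.1, -2.9]
opening: 0.0431
```

```bash
python3 go.py .561 .272 .165 -3
python3 - <<'E'
from h import *
for n,b in(("scene",(280,80,430,250)),("top",(80,100,240,240))):
    im=robot.read_camera(n); cv2.imwrite(f"pics/e_{n}_raw.png",im[:,:,::-1]); im=im[b[1]:b[3],b[0]:b[2],::-1]; cv2.imwrite(f"pics/e_{n}.png",cv2.resize(im,None,fx=3.5,fy=3.5,interpolation=cv2.INTER_CUBIC))
E
```

```text
t 8.7 pos [0.5603 0.2691 0.1663] q [ 0.37  0.22  1.49 -0.    1.44  0.42] F [ 0.6  0.1 -2.9] open 0.043067529680015953
d cm [ 0.07  0.29 -0.13] w [ 0.0015 -0.0024  0.005 ]
```

View pics/e_scene.png

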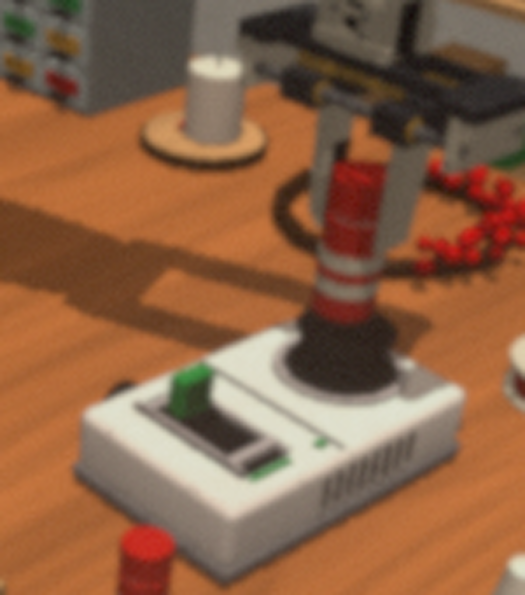

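View pics/e_top.png

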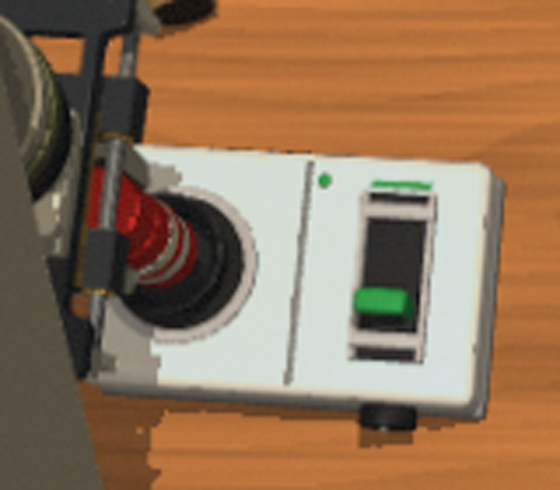

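```bash
cat > ov.py <<'E'
from h import *
import sys
tag=sys.argv[1]; cx,cy,zb=map(float,sys.argv[2:5])
t=np.linspace(0,2*np.pi,40)
def circ(x,y,r,z): return np.c_[x+r*np.cos(t),y+r*np.sin(t),0*t+z]
K=4;O=[]
for n,b in(("scene",(330,110,430,210)),("top",(85,120,185,220))):
    I=cv2.resize(cv2.imread(f"pics/{tag}_{n}_raw.png"),None,fx=K,fy=K,interpolation=cv2.INTER_CUBIC)
    for (x,y,r,z,c) in((cx,cy,.0215,zb,(255,255,0)),(cx,cy,.0215,zb+.073,(255,255,0)),(cx,cy,.0215,zb+.1,(255,255,0)),(.561,.272,.036,.096,(0,255,255)),(.561,.272,.036,.062,(0,255,255))):
        cv2.polylines(I,[np.int32(((proj(circ(x,y,r,z),n)+.5)*K-.5)*8)],True,c,1,cv2.LINE_AA,3)
    O.append(I[b[1]*K:b[3]*K,b[0]*K:b[2]*K])
cv2.imwrite(f"pics/ov_{tag}.png",np.hstack(O))
E
python3 ov.py e .5603 .2691 .1125
```

```text
(no output)
```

View pics/ov_e.png

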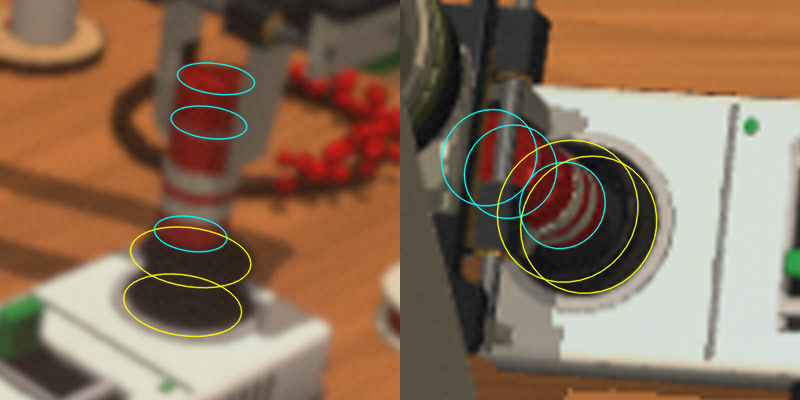

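send_rows(series=[{"wx":0.0015,"wy":-0.0024,"wz":0.005,"dx":0.1,"dy":0.29,"dz":-0.6,"fingers":255},{"wx":0,"wy":0,"wz":0,"dx":0.05,"dy":0,"dz":-0.8,"fingers":255},{"wx":0,"wy":0,"wz":0,"dx":0,"dy":0,"dz":-0.6,"fingers":255},{"wx":0,"wy":0,"wz":0,"dx":0,"dy":0,"dz":0,"fingers":255}])

```text
t: 9.13
tool_pos: [0.5628, 0.2727, 0.1461]
orientation: [2.277, 2.162, 0.005]
force: [-0.4, -0.1, -3.0]
opening: 0.0428
```

```bash
python3 go.py .5615 .272 .125 -3
```

```text
t 9.1333 pos [0.5628 0.2727 0.1461] q [0.37 0.24 1.5  0.   1.4  0.42] F [-0.4 -0.1 -3. ] open 0.042769033076662834
d cm [-0.13 -0.07 -2.11] w [-0.0012  0.0028 -0.0006]
```

send_rows(series=[{"wx":-0.001,"wy":0.003,"wz":0,"dx":-0.1,"dy":-0.05,"dz":-0.6,"fingers":255},{"wx":0,"wy":0,"wz":0,"dx":0,"dy":0,"dz":-0.6,"fingers":255},{"wx":0,"wy":0,"wz":0,"dx":0,"dy":0,"dz":-0.3,"fingers":255},{"wx":0,"wy":0,"wz":0,"dx":0,"dy":0,"dz":0,"fingers":255}])

```text
t: 9.47
tool_pos: [0.5613, 0.2722, 0.1287]
orientation: [-2.277, -2.163, 0.002]
force: [-0.8, 0.0, -2.0]
opening: 0.0427
```

```bash
python3 go.py .5615 .272 .125 -3
```

```text
t 9.4667 pos [0.5613 0.2722 0.1287] q [0.37 0.25 1.52 0.   1.37 0.42] F [-0.8  0.  -2. ] open 0.04266843985488947
d cm [ 0.02 -0.02 -0.37] w [ 0.0003 -0.0015 -0.0009]
```

send_rows(series=[{"wx":0,"wy":0,"wz":0,"dx":0,"dy":0,"dz":-0.2,"fingers":255},{"wx":0,"wy":0,"wz":0,"dx":0,"dy":0,"dz":-0.2,"fingers":255},{"wx":0,"wy":0,"wz":0,"dx":0,"dy":0,"dz":0,"fingers":255}])

```text
t: 9.72
tool_pos: [0.5612, 0.2722, 0.1242]
orientation: [-2.277, -2.163, 0.002]
force: [0.1, 0.9, -1.8]
opening: 0.0423
```

```bash
python3 go.py .5615 .272 .123 -3;  python3 - <<'E'
from h import *
for n in("scene","top"):
    im=robot.read_camera(n); cv2.imwrite(f"pics/g_{n}_raw.png",im[:,:,::-1])
E
python3 ov.py g .5615 .272 .07
```

```text
t 9.7167 pos [0.5612 0.2722 0.1242] q [0.37 0.26 1.52 0.   1.37 0.42] F [ 0.1  0.9 -1.8] open 0.042308613277209174
d cm [ 0.03 -0.02 -0.12] w [ 0.0004 -0.0016 -0.0008]
```

View pics/ov_g.png

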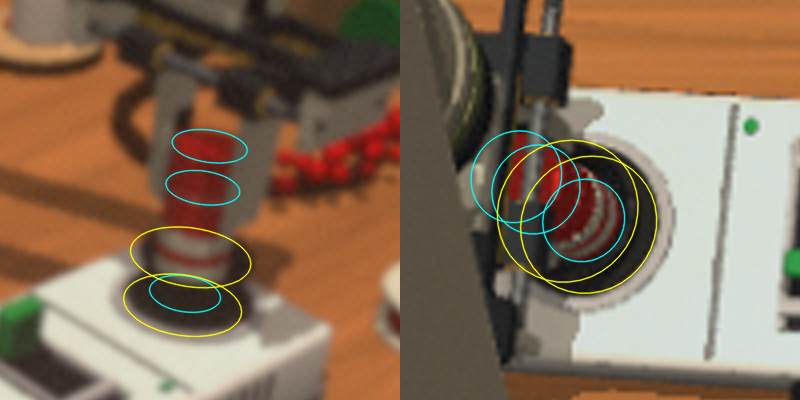

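send_rows(series=[{"wx":0,"wy":0,"wz":0,"dx":0,"dy":0,"dz":-0.15,"fingers":255},{"wx":0,"wy":0,"wz":0,"dx":0,"dy":0,"dz":-0.15,"fingers":255},{"wx":0,"wy":0,"wz":0,"dx":0,"dy":0,"dz":0,"fingers":255}])

```text
t: 10.07
tool_pos: [0.562, 0.2726, 0.1245]
orientation: [2.278, 2.164, 0.002]
force: [0.2, -0.7, -2.1]
opening: 0.0427
```

```bash
python3 go.py .5615 .272 .123 -3
```

```text
t 10.0667 pos [0.562  0.2726 0.1245] q [0.37 0.25 1.52 0.   1.36 0.42] F [ 0.2 -0.7 -2.1] open 0.04274053924803237
d cm [-0.05 -0.06 -0.15] w [-0.0007  0.0007 -0.0009]
```

send_rows(series=[{"wx":0,"wy":0,"wz":0,"dx":0,"dy":0,"dz":-0.3,"fingers":255},{"wx":0,"wy":0,"wz":0,"dx":0,"dy":0,"dz":-0.2,"fingers":255},{"wx":0,"wy":0,"wz":0,"dx":0,"dy":0,"dz":0,"fingers":255}])

```text
t: 10.32
tool_pos: [0.5637, 0.2733, 0.1242]
orientation: [2.276, 2.162, 0.009]
force: [0.3, -0.1, -1.7]
opening: 0.0427
```

```bash
python3 go.py .5615 .272 .123 -3
```

```text
t 10.3167 pos [0.5637 0.2733 0.1242] q [0.37 0.25 1.52 0.   1.36 0.42] F [ 0.3 -0.1 -1.7] open 0.042696079334826026
d cm [-0.22 -0.13 -0.12] w [-0.0026  0.0054 -0.001 ]
```

send_rows(series=[{"wx":-0.002,"wy":0.005,"wz":0,"dx":-0.2,"dy":-0.1,"dz":-0.3,"fingers":255},{"wx":0,"wy":0,"wz":0,"dx":0,"dy":0,"dz":0,"fingers":255},{"wx":0,"wy":0,"wz":0,"dx":0,"dy":0,"dz":0,"fingers":255}])

```text
t: 10.57
tool_pos: [0.5641, 0.2733, 0.124]
orientation: [2.276, 2.162, 0.011]
force: [-0.4, -0.0, -2.1]
opening: 0.0428
```

```bash
python3 go.py .5615 .272 .121 -3
```

```text
t 10.5667 pos [0.5641 0.2733 0.124 ] q [0.37 0.25 1.52 0.   1.36 0.42] F [-0.4 -0.  -2.1] open 0.042802228386388336
d cm [-0.26 -0.13 -0.3 ] w [-0.003   0.0065 -0.0011]
```

send_rows(series=[{"wx":-0.003,"wy":0.006,"wz":0,"dx":-0.2,"dy":-0.1,"dz":-0.3,"fingers":255},{"wx":0,"wy":0,"wz":0,"dx":0,"dy":0,"dz":-0.3,"fingers":255},{"wx":0,"wy":0,"wz":0,"dx":0,"dy":0,"dz":-0.3,"fingers":255}])

```text
t: 10.82
tool_pos: [0.5646, 0.2737, 0.123]
orientation: [2.276, 2.162, 0.011]
force: [-13.3, -5.2, 25.0]
opening: 0.0429
```

```bash
python3 go.py .5615 .272 .121 -3
```

```text
t 10.8167 pos [0.5646 0.2737 0.123 ] q [0.37 0.26 1.52 0.   1.36 0.42] F [-13.3  -5.2  25. ] open 0.0428631001527703
d cm [-0.31 -0.17 -0.2 ] w [-0.0031  0.007  -0.0013]
```

send_rows(series=[{"wx":-0.002,"wy":0.005,"wz":0,"dx":-0.15,"dy":-0.1,"dz":0.1,"fingers":255},{"wx":0,"wy":0,"wz":0,"dx":0,"dy":0,"dz":0,"fingers":255}])

```text
t: 10.98
tool_pos: [0.5629, 0.2727, 0.1248]
orientation: [2.277, 2.164, 0.003]
force: [-0.1, 0.1, -2.1]
opening: 0.0425
```

```bash
python3 go.py .5615 .272 .121 -3;  python3 - <<'E'
from h import *
for n in("scene","top"):
    im=robot.read_camera(n); cv2.imwrite(f"pics/i_{n}_raw.png",im[:,:,::-1])
E
python3 ov.py i .5625 .273 .07
```

```text
t 10.9833 pos [0.5629 0.2727 0.1248] q [0.37 0.26 1.52 0.   1.36 0.42] F [-0.1  0.1 -2.1] open 0.04247367548910531
d cm [-0.14 -0.07 -0.38] w [-0.001   0.0018 -0.0015]
```

View pics/ov_i.png

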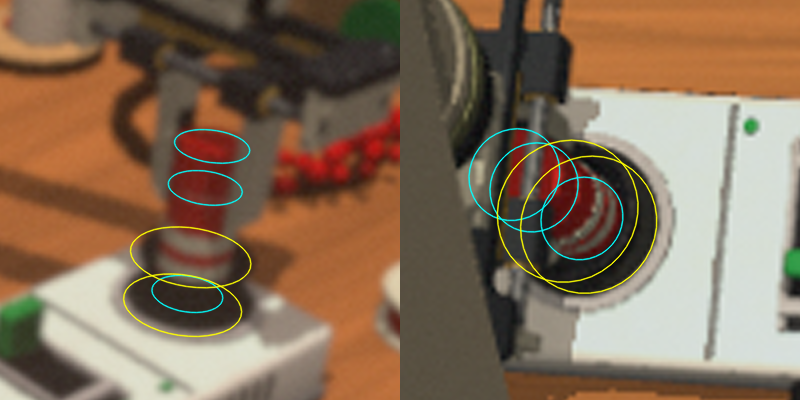

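send_rows(series=[{"wx":0,"wy":0,"wz":0,"dx":0,"dy":0,"dz":-0.1,"fingers":110},{"wx":0,"wy":0,"wz":0,"dx":0,"dy":0,"dz":0,"fingers":60},{"wx":0,"wy":0,"wz":0,"dx":0,"dy":0,"dz":0,"fingers":30},{"wx":0,"wy":0,"wz":0,"dx":0,"dy":0,"dz":0,"fingers":0},{"wx":0,"wy":0,"wz":0,"dx":0,"dy":0,"dz":0,"fingers":0},{"wx":0,"wy":0,"wz":0,"dx":0,"dy":0,"dz":0,"fingers":0},{"wx":0,"wy":0,"wz":0,"dx":0,"dy":0,"dz":0,"fingers":0}])

```text
t: 11.67
tool_pos: [0.562, 0.2722, 0.12]
orientation: [-2.277, -2.163, 0.002]
force: [0.6, -0.6, -0.3]
opening: 0.0848
```

```bash
python3 go.py .5615 .272 .22 -3;  python3 - <<'E'
from h import *
for n in("scene","top"):
    im=robot.read_camera(n); cv2.imwrite(f"pics/j_{n}_raw.png",im[:,:,::-1])
E
python3 ov.py j .5625 .273 .07
```

```text
t 11.6667 pos [0.562  0.2722 0.12  ] q [0.37 0.26 1.52 0.   1.36 0.42] F [ 0.6 -0.6 -0.3] open 0.08482367245214249
d cm [-0.05 -0.02 10.  ] w [ 0.0002 -0.0014 -0.0013]
```

View pics/ov_j.png

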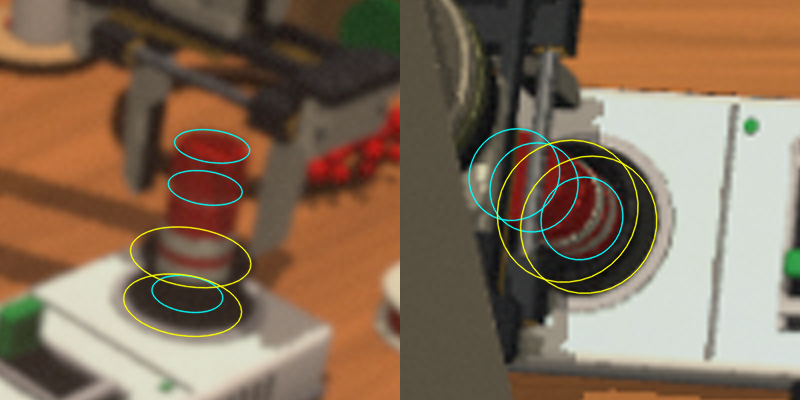

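The jar stands upright in the cup and the fingers are clear of it. Next I back off straight up.

send_rows(series=[{"wx":0,"wy":0,"wz":0,"dx":0,"dy":0,"dz":0.6,"fingers":0},{"wx":0,"wy":0,"wz":0,"dx":0,"dy":0,"dz":1.2,"fingers":0},{"wx":0,"wy":0,"wz":0,"dx":0,"dy":0,"dz":1.2,"fingers":0},{"wx":0,"wy":0,"wz":0,"dx":0,"dy":0,"dz":1.2,"fingers":0},{"wx":0,"wy":0,"wz":0,"dx":0,"dy":0,"dz":1.2,"fingers":0},{"wx":0,"wy":0,"wz":0,"dx":0,"dy":0,"dz":1.2,"fingers":0},{"wx":0,"wy":0,"wz":0,"dx":0,"dy":0,"dz":1.2,"fingers":0},{"wx":0,"wy":0,"wz":0,"dx":0,"dy":0,"dz":1.2,"fingers":0},{"wx":0,"wy":0,"wz":0,"dx":0,"dy":0,"dz":0.6,"fingers":0},{"wx":0,"wy":0,"wz":0,"dx":0,"dy":0,"dz":0,"fingers":0}])

```text
t: 12.6
tool_pos: [0.5631, 0.2726, 0.2311]
orientation: [2.276, 2.163, 0.008]
force: [0.3, -0.1, 0.3]
opening: 0.0929
```

```bash
python3 go.py .49 .15 .22 -3
```

```text
t 12.6 pos [0.5631 0.2726 0.2311] q [0.37 0.19 1.4  0.   1.55 0.42] F [ 0.3 -0.1  0.3] open 0.09290656830888637
d cm [ -7.31 -12.26  -1.11] w [-0.0022  0.0048 -0.0013]
```

send_rows(series=[{"wx":-0.002,"wy":0.005,"wz":0,"dx":-0.7,"dy":-1.2,"dz":0,"fingers":255},{"wx":0,"wy":0,"wz":0,"dx":-1,"dy":-1.7,"dz":0,"fingers":255},{"wx":0,"wy":0,"wz":0,"dx":-1,"dy":-1.7,"dz":0,"fingers":255},{"wx":0,"wy":0,"wz":0,"dx":-1,"dy":-1.7,"dz":0,"fingers":255},{"wx":0,"wy":0,"wz":0,"dx":-1,"dy":-1.7,"dz":0,"fingers":255},{"wx":0,"wy":0,"wz":0,"dx":-1,"dy":-1.7,"dz":0,"fingers":255},{"wx":0,"wy":0,"wz":0,"dx":-1,"dy":-1.7,"dz":0,"fingers":255},{"wx":0,"wy":0,"wz":0,"dx":-0.4,"dy":-0.6,"dz":0,"fingers":255},{"wx":0,"wy":0,"wz":0,"dx":0,"dy":0,"dz":0,"fingers":255},{"wx":0,"wy":0,"wz":0,"dx":0,"dy":0,"dz":0,"fingers":255}])

```text
t: 13.43
tool_pos: [0.4875, 0.1488, 0.2278]
orientation: [-2.274, -2.163, 0.005]
force: [0.9, -0.9, 0.3]
opening: 0.0305
```

```bash
python3 go.py .485 .147 .08 -3
```

```text
t 13.4333 pos [0.4875 0.1488 0.2278] q [ 0.2  -0.12  1.72  0.    1.54  0.25] F [ 0.9 -0.9  0.3] open 0.030512550908676633
d cm [ -0.25  -0.18 -14.78] w [ 0.0002 -0.0043 -0.0024]
```

Now I descend part way and look.

send_rows(series=[{"wx":0,"wy":-0.003,"wz":0,"dx":-0.25,"dy":-0.18,"dz":-1,"fingers":255},{"wx":0,"wy":0,"wz":0,"dx":0,"dy":0,"dz":-2,"fingers":255},{"wx":0,"wy":0,"wz":0,"dx":0,"dy":0,"dz":-2,"fingers":255},{"wx":0,"wy":0,"wz":0,"dx":0,"dy":0,"dz":-2,"fingers":255},{"wx":0,"wy":0,"wz":0,"dx":0,"dy":0,"dz":-2,"fingers":255},{"wx":0,"wy":0,"wz":0,"dx":0,"dy":0,"dz":-1,"fingers":255},{"wx":0,"wy":0,"wz":0,"dx":0,"dy":0,"dz":0,"fingers":255},{"wx":0,"wy":0,"wz":0,"dx":0,"dy":0,"dz":0,"fingers":255}])

```text
t: 14.1
tool_pos: [0.4854, 0.1518, 0.1201]
orientation: [-2.27, -2.17, -0.001]
force: [0.6, -0.6, 0.3]
opening: 0.0004
```

```bash
python3 go.py .485 .147 .08 -3
python3 - <<'E'
from h import *
for n,b in(("scene",(270,80,430,250)),("top",(80,100,260,240))):
    im=robot.read_camera(n)[b[1]:b[3],b[0]:b[2],::-1]; cv2.imwrite(f"pics/k_{n}.png",cv2.resize(im,None,fx=3.5,fy=3.5,interpolation=cv2.INTER_CUBIC))
E
```

```text
t 14.1 pos [0.4854 0.1518 0.1201] q [ 0.2  -0.05  1.85  0.    1.33  0.25] F [ 0.6 -0.6  0.3] open 0.0003530989750439454
d cm [-0.04 -0.48 -4.01] w [-0.0015 -0.0004 -0.007 ]
```

View pics/k_scene.png

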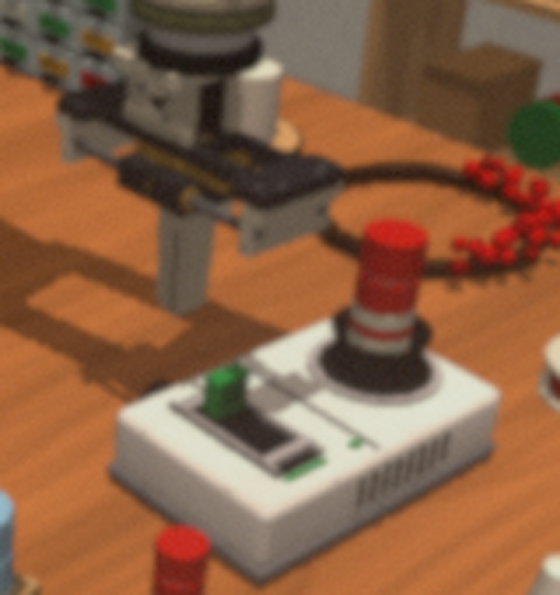

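View pics/k_top.png

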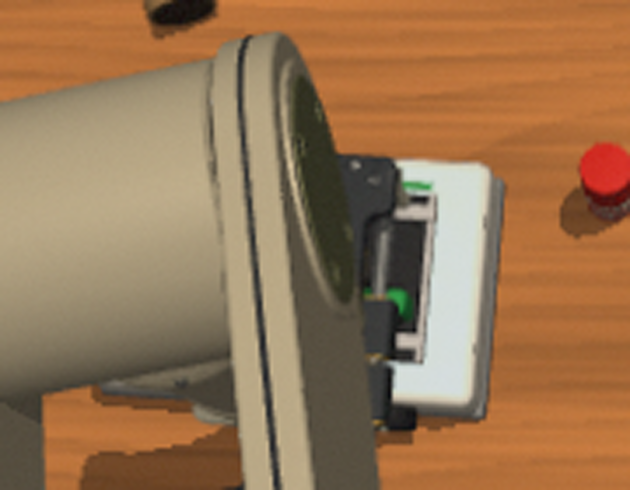

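send_rows(series=[{"wx":-0.001,"wy":0,"wz":-0.007,"dx":0,"dy":-0.48,"dz":-1,"fingers":255},{"wx":0,"wy":0,"wz":0,"dx":0,"dy":0,"dz":-1,"fingers":255},{"wx":0,"wy":0,"wz":0,"dx":0,"dy":0,"dz":-0.8,"fingers":255},{"wx":0,"wy":0,"wz":0,"dx":0,"dy":0,"dz":-0.5,"fingers":255},{"wx":0,"wy":0,"wz":0,"dx":0,"dy":0,"dz":0,"fingers":255}])

```text
t: 14.62
tool_pos: [0.4891, 0.147, 0.089]
orientation: [2.277, 2.158, 0.012]
force: [-0.5, -0.7, -0.6]
opening: 0.0004
```

```bash
python3 go.py .485 .147 .081 -3
```

```text
t 14.6167 pos [0.4891 0.147  0.089 ] q [ 0.19 -0.02  1.88  0.    1.27  0.24] F [-0.5 -0.7 -0.6] open 0.00043642453176902853
d cm [-0.41  0.   -0.8 ] w [-0.002   0.0088  0.0013]
```

send_rows(series=[{"wx":-0.002,"wy":0.008,"wz":0,"dx":-0.3,"dy":0,"dz":-0.4,"fingers":255},{"wx":0,"wy":0,"wz":0,"dx":0,"dy":0,"dz":-0.2,"fingers":255},{"wx":0,"wy":0,"wz":0,"dx":0,"dy":0,"dz":0,"fingers":255}])

```text
t: 14.87
tool_pos: [0.4857, 0.1469, 0.0821]
orientation: [-2.28, -2.161, 0.001]
force: [0.3, 0.1, 0.2]
opening: 0.0004
```

```bash
python3 go.py .55 .144 .081 -3
```

```text
t 14.8667 pos [0.4857 0.1469 0.0821] q [ 0.19 -0.01  1.89 -0.    1.26  0.25] F [0.3 0.1 0.2] open 0.0004318515043604142
d cm [ 6.43 -0.29 -0.11] w [ 0.0003 -0.0006  0.0015]
```

send_rows(series=[{"wx":0,"wy":0,"wz":0,"dx":0.8,"dy":-0.04,"dz":0,"fingers":255},{"wx":0,"wy":0,"wz":0,"dx":0.8,"dy":-0.04,"dz":0,"fingers":255},{"wx":0,"wy":0,"wz":0,"dx":0.8,"dy":-0.04,"dz":0,"fingers":255},{"wx":0,"wy":0,"wz":0,"dx":0.6,"dy":-0.04,"dz":0,"fingers":255}])

```text
t: 15.2
tool_pos: [0.5178, 0.1455, 0.0826]
orientation: [-2.279, -2.162, 0.0]
force: [-2.8, 0.9, 0.5]
opening: 0.0005
```

```bash
python3 go.py .555 .144 .081 -3
```

```text
t 15.2 pos [0.5178 0.1455 0.0826] q [0.18 0.07 1.81 0.   1.26 0.23] F [-2.8  0.9  0.5] open 0.0004608356744205622
d cm [ 3.72 -0.15 -0.16] w [ 0.     -0.0004  0.0007]
```

Contact shows at about 3 N. I keep pushing.

send_rows(series=[{"wx":0,"wy":0,"wz":0,"dx":0.8,"dy":-0.04,"dz":0,"fingers":255},{"wx":0,"wy":0,"wz":0,"dx":0.8,"dy":-0.04,"dz":0,"fingers":255},{"wx":0,"wy":0,"wz":0,"dx":0.8,"dy":-0.04,"dz":0,"fingers":255}])

```text
t: 15.45
tool_pos: [0.5435, 0.1442, 0.0826]
orientation: [-2.278, -2.16, 0.004]
force: [-4.6, -0.6, 4.5]
opening: 0.0001
```

```bash
python3 go.py .555 .144 .081 -3
```

```text
t 15.45 pos [0.5435 0.1442 0.0826] q [0.17 0.14 1.73 0.   1.27 0.22] F [-4.6 -0.6  4.5] open 0.000148406801678933
d cm [ 1.15 -0.02 -0.16] w [-0.     -0.0032  0.0008]
```

send_rows(series=[{"wx":0,"wy":0,"wz":0,"dx":0.4,"dy":-0.02,"dz":0,"fingers":255},{"wx":0,"wy":0,"wz":0,"dx":0.3,"dy":-0.02,"dz":0,"fingers":255},{"wx":0,"wy":0,"wz":0,"dx":0.3,"dy":-0.02,"dz":0,"fingers":255}])

```text
t: 15.7
tool_pos: [0.5543, 0.1436, 0.0825]
orientation: [-2.276, -2.158, 0.008]
force: [-23.9, -0.1, 18.0]
opening: 0.0005
```

```bash
python3 go.py .555 .144 .081 -3
```

```text
t 15.7 pos [0.5543 0.1436 0.0825] q [0.16 0.17 1.7  0.   1.28 0.22] F [-23.9  -0.1  18. ] open 0.0004522644745450124
d cm [ 0.07  0.04 -0.15] w [-0.0002 -0.0073  0.0011]
```

send_rows(series=[{"wx":0,"wy":0,"wz":0,"dx":0.1,"dy":0,"dz":0,"fingers":255}])

```text
t: 15.78
tool_pos: [0.554, 0.1437, 0.0826]
orientation: [-2.274, -2.156, 0.013]
force: [-15.6, -0.9, 12.9]
opening: 0.0007
```

```bash
python3 go.py .555 .144 .081 -3
python3 - <<'E'
from h import *
for n,b in(("scene",(270,80,430,250)),):
    im=robot.read_camera(n)[b[1]:b[3],b[0]:b[2],::-1]; cv2.imwrite(f"pics/l_{n}.png",cv2.resize(im,None,fx=3.5,fy=3.5,interpolation=cv2.INTER_CUBIC))
E
```

```text
t 15.7833 pos [0.554  0.1437 0.0826] q [0.16 0.17 1.7  0.   1.28 0.22] F [-15.6  -0.9  12.9] open 0.0007258139317665216
d cm [ 0.1   0.03 -0.16] w [-0.0001 -0.0118  0.0011]
```

View pics/l_scene.png

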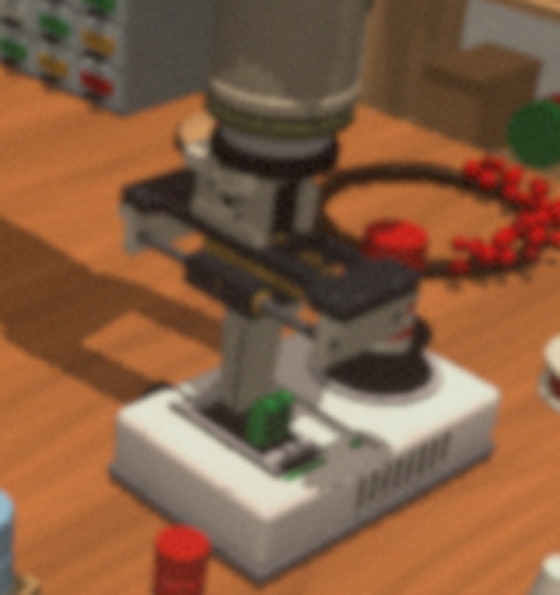

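send_rows(series=[{"wx":0,"wy":0,"wz":0,"dx":-2,"dy":0.1,"dz":0,"fingers":255},{"wx":0,"wy":0,"wz":0,"dx":-3,"dy":0.1,"dz":0,"fingers":255},{"wx":0,"wy":0,"wz":0,"dx":-2.5,"dy":0.1,"dz":0.3,"fingers":255},{"wx":0,"wy":0,"wz":0,"dx":0,"dy":0,"dz":1.5,"fingers":255},{"wx":0,"wy":0,"wz":0,"dx":0,"dy":0,"dz":2.5,"fingers":255},{"wx":0,"wy":0,"wz":0,"dx":0,"dy":0,"dz":2.5,"fingers":255},{"wx":0,"wy":0,"wz":0,"dx":0,"dy":0,"dz":2.5,"fingers":255},{"wx":0,"wy":0,"wz":0,"dx":0,"dy":0,"dz":2.5,"fingers":255},{"wx":0,"wy":0,"wz":0,"dx":0,"dy":0,"dz":1,"fingers":255},{"wx":0,"wy":0,"wz":0,"dx":0,"dy":0,"dz":0,"fingers":255}])

```text
t: 16.67
tool_pos: [0.4764, 0.1454, 0.2123]
orientation: [-2.275, -2.155, 0.016]
force: [0.2, -0.1, -0.4]
opening: 0.0002
```

```bash
python3 go.py .485 .147 .2 -3
python3 - <<'E'
from h import *
for n in("scene","top"):
    im=robot.read_camera(n); cv2.imwrite(f"pics/m_{n}_raw.png",im[:,:,::-1])
s=cv2.imread("pics/m_scene_raw.png")[80:350,120:430]
cv2.imwrite("pics/m_scene.png",cv2.resize(s,None,fx=2.2,fy=2.2,interpolation=cv2.INTER_CUBIC))
E
python3 ov.py m .5625 .273 .07
```

```text
t 16.6667 pos [0.4764 0.1454 0.2123] q [ 0.19 -0.13  1.76  0.    1.52  0.25] F [ 0.2 -0.1 -0.4] open 0.00021092566354927102
d cm [ 0.86  0.16 -1.23] w [ 0.0015 -0.0128  0.0018]
```

View pics/m_scene.png

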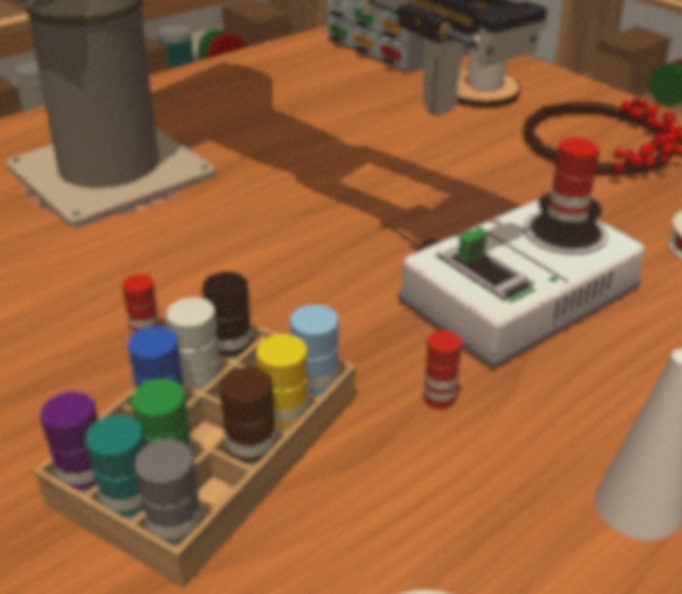

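View pics/ov_m.png

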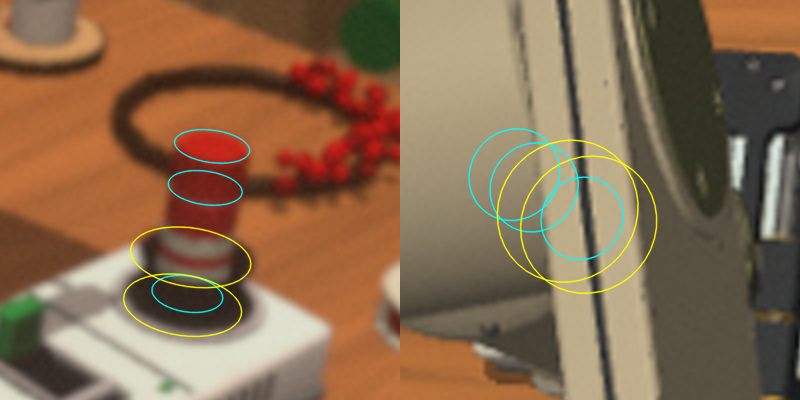

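Run:
```python
import cv2,numpy as np
for f in("scene0","m_scene_raw"):
    i=cv2.imread(f"pics/{f}.png")[175:215,315:365].astype(int); m=(i[:,:,1]-np.maximum(i[:,:,0],i[:,:,2])>15)
    n,l,s,c=cv2.connectedComponentsWithStats(m.astype(np.uint8)); print([(s[k,4],c[k].round(1)) for k in range(1,n) if s[k,4]>10])
from plant import robot; robot.close_job()
```

```text
[(np.int32(87), array([18.3, 14.4])), (np.int32(21), array([43.3, 37.6]))]
[(np.int32(98), array([18.2, 14.6])), (np.int32(22), array([43. , 37.6]))]
the job is handed in; nothing more can be done
```

I lifted the red jar out of the caddy through the empty places beside it, set it upright in the mixer's cup and released it. I then pushed the start slide to its end stop and backed off, and it is home again. The job is handed in, at about 17 s of the 54 s allowed; no verdict is reported.

- **Jar:** in the last pictures it stands upright in the cup. Its outline matches the expected pose to about 2 mm in the scene camera. The arm hid the cup from the top camera in that last look.
- **Slide:** the push met a hard stop at about 24 N, with the grip at the far end of its slot in the picture. Afterwards the grip is within 0.3 pixel of where it started.
- **Other jars:** all ten look in place in the last picture. I compared them only by eye.
- **Robot:** it is clear of everything, with the measured force near zero.
- **Disagreements:**
  - The two cameras put the cup's centre about 4 mm apart; I aimed between them.
  - The tool pose readings wandered by 2–4 mm while holding still.
  - Seating the jar briefly pressed it down at about 25 N; I eased that off before opening the fingers.

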